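# Hang the canister spanner back in its ring

## Task

The aluminium canister-cap spanner has been rinsed and left leaning, hoop up, in the white jar. Take it out by its hoop, put its handle down through the empty ring of the bench holder and press it fully home past the ring's spring until its shoulders sit on the ring, then let go. The ring sits on thin spring strips that give as you push: feel it in gently and never bend the ring down by more than about 10 mm. Leave the jar, the small spanner in the other ring and the two vials as they stand.

Things in the scene. Friction and masses are not known exactly. Their poses are not given: they have to be found in the camera images.
- spanner: Cast aluminium canister-cap spanner, 0.14 to 0.23 kg: round handle, flat 18 mm thick head. Origin on the handle's axis at the underside of the head's shoulders (block 38 mm wide in x, 14 mm high); z along the axis from handle to hoop, y normal to the flat head. Starts leaning some 30 degrees in the jar, in its own x-z plane, head more or less towards the robot, shoulders above the rim.
- spanner_hoop (a point): Centre of the spanner's hoop, 42 mm above the spanner's origin along its axis. The hoop lies in the spanner's x-z plane: 66 mm outside and 46 mm inside diameter, 18 mm thick, six small lugs inside. The flat faces of its top arc (33 mm from this point, farthest from the handle) can be pinched along y.
- spanner_tip (a point): Centre of the end face of the spanner's handle, 120 mm below the origin along the axis. The handle is 18 mm in diameter over all that length; its last 2.5 mm taper to 15 mm.
- holder: The empty ring holder, steel, screwed to the bench: foot plate 110 x 70 x 6 mm, upright post 60 mm from the ring's axis in the holder's +x, with a clamp block from which two thin level spring-steel strips carry the ring. Origin on the bench under the ring's axis, z up. Nothing on it stands higher than the unloaded ring's top face, 140 mm above the bench.
- holder_ring (a joint): How far the empty ring is bent down on its strips, m, 0 when unloaded. It sinks straight down some 1 mm for each 1.3 N on it (0.4 N to start) and springs back; beyond 10 mm (13 N) the strips would bend for good. The rubbing handle drags it down by 3 to 6 mm on the way in.
- holder_mouth (a point): Centre of the top face of the empty ring, 140 mm above the bench unloaded; its axis is vertical. The ring is 24 mm high, 36 mm outside, bore 20 mm (1 mm all round wider than the handle). Fully home, the spanner's shoulders lie on this face, its origin at this point; it may face any way about the vertical.
- holder_spring (a point): Nose of a bent leaf spring on the post's side of the empty ring, 13 mm below its top face and 3 mm proud into the bore, with sloping lead-ins. It yields outwards with some 7 to 9 N and rubs: past it the handle drags with some 4 to 8 N, steadily all the way, and does not sink home by its own weight.
- jar: Heavy white ceramic jar, loose, 0.6 kg, straight sides, 80 mm outside and about 67 mm inside diameter, 96 mm high, floor 6 mm thick. Origin: centre of its underside, z up. The spanner leans over its rim on the jar's -x side.
- small_spanner: A smaller spanner of the same kind hanging in the other ring: handle 14 mm in diameter, 100 mm long, hoop 48 mm outside, 14 mm thick, its top 57 mm above its ring. Origin at the underside of its shoulders, z up. To be left alone.
- holder_small: The other ring holder, same shape and height but 16 mm bore and no spring, with the small spanner in it. Origin on the bench under its ring's axis, post 60 mm away in its +x.
- vial_a: Small amber dropper vial with a white cap, 27 mm diameter, 56 mm high, standing on the bench; origin at the centre of its underside. To be left alone.
- vial_b: Another such vial, to be left alone.
There are look-alikes about, which are no part of the job. Leave any blue or yellow look-alike of the spanner alone. What is shaped like the holder but blue is not meant.

How it is judged:
By the outcome, as a careful person would: the job done as asked, in the order asked, and still so for the second after the job is handed in, with the robot touching nothing.
It also fails if it takes over 64 s, if anything falls off the work surface, if the arm or the gripper's body presses on something with over 40 N, if the wrist force passes 120 N, or if a joint passes its speed limit or range.

## Robot

A 6-joint arm with a two-finger parallel gripper is mounted at the origin on the work surface. World frame = base frame: x ahead of the robot, y to its left, z up, the work surface at z = 0. Lengths are in m, angles in rad, forces in N, time in s.
With the tool pointing down it reaches from about 0.35 to 1 m from the base axis. Payload 7.1 kg.
Tool frame: the origin (TCP) lies between the finger pads; the fingertips stand 22 mm ahead of it and the grasp point (between the pads) lies 3 mm ahead of it; x points along the fingers, z is the direction in which the jaws open and shut, and the axes are right-handed (so a half turn about x gives the same grasp; the last joint's range is limited). The gripper opens to 85 mm and grips with 20 to 120 N. Pads are 22 mm wide; open, the fingers measure 114 mm over their backs; the gripper's body (76 mm by 85 mm) begins 54 mm behind the grasp point. The pads swing forward as they close: fully open they stand 13 mm farther back than shut.
Start: joints at [-1.351, 0.423, 1.63, -0, 1.089, -0.019], TCP at [0.148, -0.607, 0.253] pointing down, gripper open.
Joint ranges: [-3, 3], [-0.9, 2.11], [0.09, 2.58], [-1.31, 4.45], [0.11, 2.69], [-2.54, 2.54]. Speed limits (rad/s): [2.39, 2.39, 3.01, 3.14, 3.14, 3.14].

## Interface

Orientations are given as a unit quaternion [x, y, z, w].
In Python, from station import env, read_camera, close_job, search_frame, cut_out, landmark_of gives the robot as it stands.
- The arm moves only by the shell command python3 -m creep 'ROWS' [OPENING]. ROWS is JSON, a list of rows, each a list of 2 entries, a list of its own where there are three numbers: the shift along the tool's x, y, z as a fraction of full scale, then the turn about the tool's x as a fraction of full scale. A call has 1 to 12 rows; each row shifts and turns the commanded pose from where the row before left it, along the tool's axes as they then stand; what a row does not reach is not made up. Full scale, the value 1, is 10 cm for a shift and pi rad for a turn. A row lasts 1/8 s, in which the tool goes at most 62.5 mm and 10.7 degrees, less where a joint would pass 70% of its speed; a pose out of reach is approached as far as the arm can. A call with a number of a shift or a turn outside -1 to 1 is refused whole. A call with a gripper value outside its range is refused whole. OPENING is the opening, from 0 (shut) to 1 (fully open), set as the call begins (- or left out, the last holds). The fingers move at their own pace and stop on an object; the grip force is fixed at half the most. Time passes only in rows, so rows that do not move let the fingers close. It gives the time, the measured TCP pose, the force and the opening at its end, in the units of the state.
- env.get_state(): the state, without advancing time (a new reading comes with each control period).
- read_camera(name): name is "scene" or "top" or "wrist"; returns a dict with "color" (384x512x3 uint8, blue, green, red), "mtx" (3x3 intrinsics, pixels), "eye" and "attitude" of the camera in the world. Camera axes: x right, y down, z forward; pixel columns grow to the right and rows downward; lengths in m; the calibration is good to about 2 mm. A picture is of the moment at which its call begins. There is no depth.
- close_job(): hands the job in, once; it reports no verdict.
Trained networks look in the newest picture that a camera, given by its name, has taken for a name from the list of things; names that differ only in an ending like _2 or _b are one class to them, and where a whole thing is asked for, a point or a joint stands for the part that bears it (a point fixed in the world has none). Each returns a list of dicts, best first, with "p" (0 to 1); they miss things now and then, are a little off and sometimes report something else, mostly with a low value. They report only what shows in the picture. A call takes as long as a camera call. They do not tell look-alikes from the thing itself.
- search_frame(camera, target): "centre" ([x, y, z] in m, in world coordinates, good to about 4 mm: the middle of the surface that is visible of it).
- cut_out(camera, target): "region" (384x512 bool, what is visible of it).
- landmark_of(camera, target): "centre" ([x, y, z] in m, in world coordinates, good to about 4 mm: a listed point, or the origin of a listed thing).
The state is a dict: "time": time; "q": joint angles; "joint_vel": joint speeds; "joint_efforts": joint torques, N m; "tool_pos": TCP position; "ee_rot": TCP orientation; "wrist_force": force on the tool from outside, world axes, zero at the start; "ft_torque": the same for the moment, N m; "grip_width": opening from 0.0 (shut) to 1.0 (fully open).
Only numpy, scipy, OpenCV 4.12 (cv2) and the standard library are available. Lean on these libraries where they do the work, as an engineer would, in place of code of your own. Each camera call takes 0.05 s, during which the arm holds its last target. There are 200 camera calls.

## Working session

There is one attempt and no reset: what is moved stays moved. The work goes in short steps, Python scripts to look and compute and a shell command to move; the robot and the scene stay as the last step left them, time stands still between calls to the robot, and variables do not carry over. Pictures are saved under pics/ and viewed, about 8 in all and at most 12, crops included, and the job is handed in when it is done.

```bash
mkdir -p pics; ls
cat > h.py <<'E'
from station import env, read_camera, close_job, search_frame, cut_out, landmark_of
import numpy as np, cv2
from scipy.spatial.transform import Rotation as R
np.set_printoptions(precision=4,suppress=True)
def cam(n,f=None):
    c=read_camera(n)
    if f: cv2.imwrite('pics/'+f,c['color'])
    return c
def rot(a):
    a=np.array(a); return a if a.shape==(3,3) else R.from_quat(a).as_matrix()
def ray(c,u,v):
    d=rot(c['attitude'])@np.linalg.inv(c['mtx'])@[u,v,1]; return np.array(c['eye']),d
def at_z(c,u,v,z):
    e,d=ray(c,u,v); return e+d*(z-e[2])/d[2]
def proj(c,p):
    q=np.array(c['mtx'])@(rot(c['attitude']).T@(np.array(p)-c['eye'])); return q[:2]/q[2]
def tri(obs):
    A=np.zeros((3,3));b=np.zeros(3)
    for c,u,v in obs:
        e,d=ray(c,u,v); d/=np.linalg.norm(d); P=np.eye(3)-np.outer(d,d); A+=P;b+=P@e
    return np.linalg.solve(A,b)
E
python3 - <<'E'
from h import *
cs={n:cam(n,n+'0.png') for n in('scene','top')}
cv2.imwrite('pics/both.png',cv2.resize(np.vstack([cs['scene']['color'],cs['top']['color']]),None,fx=.78,fy=.78))
for t in('spanner','spanner_hoop','spanner_tip','holder','holder_mouth','holder_spring','jar','small_spanner','vial_a'):
  for n in cs:
    print(t,n,[(np.array(d['centre']).round(3).tolist(),round(d['p'],2),proj(cs[n],d['centre']).round().tolist()) for d in landmark_of(n,t)])
print(env.get_state())
E
```

```text
pics
spanner scene [([0.515, -0.416, 0.01], 0.8, [168.0, 158.0]), ([0.332, -0.151, 0.01], 0.79, [291.0, 161.0]), ([0.495, -0.203, 0.112], 0.77, [237.0, 158.0])]
spanner top [([0.33, -0.152, 0.009], 0.96, [280.0, 279.0]), ([0.496, -0.206, 0.116], 0.93, [310.0, 201.0]), ([0.518, -0.418, 0.006], 0.88, [391.0, 199.0])]
spanner_hoop scene [([0.472, -0.212, 0.147], 0.97, [240.0, 140.0]), ([0.306, -0.185, 0.008], 0.8, [286.0, 151.0]), ([0.524, -0.459, 0.008], 0.6, [154.0, 154.0])]
spanner_hoop top [([0.309, -0.188, 0.01], 0.79, [296.0, 288.0]), ([0.474, -0.212, 0.15], 0.7, [316.0, 210.0]), ([0.524, -0.458, 0.011], 0.65, [408.0, 196.0]), ([0.525, -0.192, -0.0], 0.22, [297.0, 195.0])]
spanner_tip scene [([0.392, -0.048, 0.006], 0.96, [313.0, 193.0]), ([0.499, -0.3, 0.004], 0.77, [206.0, 175.0])]
spanner_tip top [([0.395, -0.053, 0.011], 0.63, [237.0, 249.0]), ([0.492, -0.3, 0.008], 0.62, [343.0, 209.0])]
holder scene [([0.704, 0.027, -0.001], 0.96, [265.0, 301.0]), ([0.541, 0.037, 0.001], 0.9, [311.0, 250.0])]
holder top [([0.54, 0.033, 0.001], 0.87, [202.0, 188.0]), ([0.526, -0.188, -0.003],
[... 814 characters left out ...]
), ([0.527, -0.194, -0.003], 0.55, [297.0, 195.0])]
vial_a scene [([0.68, -0.13, -0.002], 0.67, [213.0, 256.0])]
vial_a top [([0.682, -0.128, 0.002], 0.61, [270.0, 131.0]), ([0.732, -0.236, -0.0], 0.59, [314.0, 113.0])]
{'time': 1.0, 'q': array([-1.351 ,  0.4231,  1.6299,  0.    ,  1.0886, -0.019 ]), 'joint_vel': array([-0.0013,  0.0002, -0.0006,  0.0002, -0.0008, -0.0004]), 'joint_efforts': array([  0.0014, -55.7351, -28.2149,   0.0001,   0.0009,  -0.    ]), 'tool_pos': array([ 0.1479, -0.6072,  0.2533]), 'ee_rot': array([ 0.4369,  0.556 , -0.4369,  0.556 ]), 'wrist_force': array([ 0.0933, -0.3216,  0.2019]), 'ft_torque': array([-0.0307,  0.0126, -0.0275]), 'grip_width': 0.9980595191608891}
```

View pics/both.png

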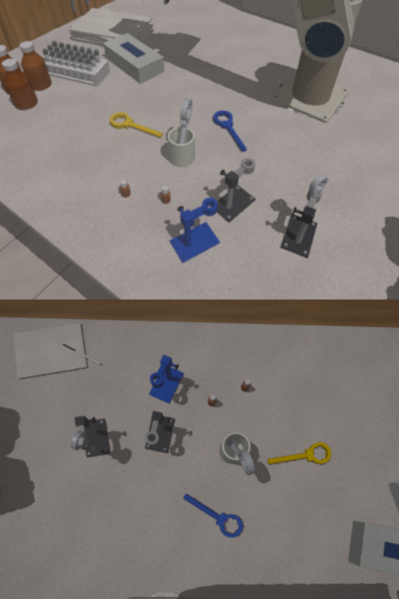

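Run:
```python
from h import *
a=cv2.imread('pics/scene0.png'); b=cv2.imread('pics/top0.png')
f=lambda im,x,y:cv2.resize(im[y:y+150,x:x+190],(760,600),interpolation=2)
cv2.imwrite('pics/crop1.png',cv2.resize(np.hstack([a[110:310,190:330],b[80:280,180:340]]),None,fx=2.6,fy=2.6,interpolation=2))
```

```text
(no output)
```

View pics/crop1.png

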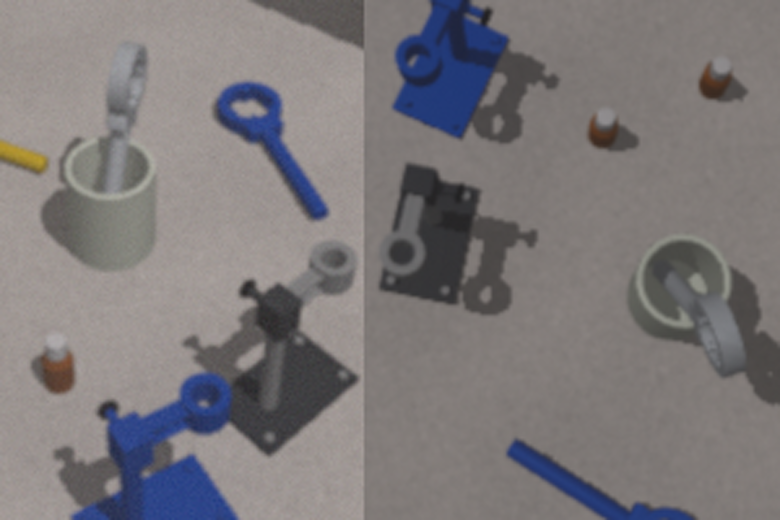

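Aluminium spanner: in the jar at scene (237,158). The yellow one (168,158) and blue one (291,161) lie flat and are look-alikes. Grey holder with an empty ring: scene (317,207). The blue one (268,261) is not meant, and the holder at (402,244) is occupied by the small spanner. The crop confirms the grey pair.

```bash
cat >> h.py <<'E'
def go(target,zdir=None):
    s=env.get_state(); M=R.from_quat(s['ee_rot']).as_matrix()
    print('t',s['time'],'pos',s['tool_pos'],'axes x',M[:,0],'y',M[:,1],'z',M[:,2],'F',s['wrist_force'],'g',s['grip_width'])
    print('shift (tool, units of 10cm)',M.T@(np.array(target)-s['tool_pos'])*10)
    if zdir is not None:
        for sg in(1,-1):
            d=M.T@(sg*np.array(zdir)); a=np.arctan2(-d[1],d[2]); print('turn frac',a/np.pi,'deg',np.degrees(a),'q6',s['q'][5])
E
python3 -c "
from h import *
go([0.458,-0.217,0.30],[.342,-.94,0])"
```

```text
t 1.0 pos [ 0.1479 -0.6072  0.2533] axes x [ 0. -0. -1.] y [0.9716 0.2366 0.    ] z [ 0.2366 -0.9716  0.    ] F [ 0.0933 -0.3216  0.2019] g 0.9980595191608891
shift (tool, units of 10cm) [-0.4669  3.9364 -3.058 ]
turn frac -0.03505224776929871 deg -6.309404598473767 q6 -0.019000394941031205
turn frac 0.9649477522307014 deg 173.69059540152625 q6 -0.019000394941031205
```

```bash
python3 -m creep '[[[-0.47,0,0],0],[[0,0.39,-0.31],0],[[0,0.39,-0.31],0],[[0,0.39,-0.31],0],[[0,0.39,-0.31],0],[[0,0.39,-0.31],0],[[0,0.39,-0.31],0],[[0,0.39,-0.31],0],[[0,0.39,-0.31],0],[[0,0.39,-0.31],0],[[0,0.39,-0.27],0],[[0,0,0],-0.035]]' 1
python3 - <<'E'
from h import *
env.get_state()
cs={n:cam(n,n+'1.png') for n in('wrist','scene','top')}
for t in('spanner','spanner_hoop','jar'):
  for n in cs:
    print(t,n,[(np.array(d['centre']).round(3).tolist(),round(d['p'],2)) for d in landmark_of(n,t)])
go([0.458,-0.217,0.30],[.342,-.94,0])
E
```

```text
time: 2.5
tool_pos: [0.4562, -0.2155, 0.3005]
ee_rot: [0.404, 0.58, -0.404, 0.581]
wrist_force: [-0.4, -0.4, -0.3]
grip_width: 0.999
spanner wrist [([0.328, -0.153, 0.013], 0.89), ([0.519, -0.416, 0.01], 0.78), ([0.502, -0.202, 0.112], 0.77)]
spanner scene [([0.5, -0.206, 0.109], 0.96), ([0.519, -0.416, 0.011], 0.78), ([0.333, -0.152, 0.009], 0.64), ([0.523, 0.213, 0.145], 0.4)]
spanner top [([0.498, -0.204, 0.114], 0.91), ([0.331, -0.151, 0.011], 0.69)]
spanner_hoop wrist [([0.48, -0.213, 0.153], 0.73), ([0.525, -0.459, 0.008], 0.6), ([0.311, -0.19, 0.01], 0.56)]
spanner_hoop scene [([0.474, -0.212, 0.144], 0.8), ([0.526, -0.459, 0.007], 0.8), ([0.307, -0.187, 0.008], 0.75)]
spanner_hoop top [([0.476, -0.211, 0.151], 0.67)]
jar wrist [([0.528, -0.194, -0.001], 0.59)]
jar scene [([0.528, -0.197, 0.003], 0.89)]
jar top [([0.524, -0.193, -0.002], 0.8)]
t 3.1 pos [ 0.4542 -0.2179  0.3003] axes x [ 0.  0. -1.] y [0.9401 0.3408 0.    ] z [ 0.3408 -0.9401  0.    ] F [-0.8501 -0.2185 -0.5082] g 0.998769570870267
shift (tool, units of 10cm) [0.0035 0.0385 0.004 ]
turn frac -0.00036205970764556354 deg -0.06517074737620143 q6 0.752006283463847
turn frac 0.9996379402923545 deg 179.9348292526238 q6 0.752006283463847
```

View pics/wrist1.png

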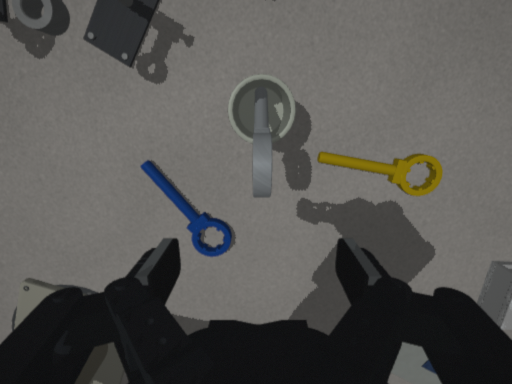

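Run:
```python
from h import *
c=cam('wrist')
for p in ([0.4605,-.2167,.173],[.498,-.205,.113],[.4755,-.212,.149],[.4565,-.218,.18]): print(proj(c,p))
M=cut_out('wrist','spanner_hoop')
for m in M:
    r=m['region']; ys,xs=np.nonzero(r); print(m['p'],r.sum(),xs.min(),xs.max(),ys.min(),ys.max()); 
    for y in range(ys.min(),ys.max(),10): print(y,xs[ys==y].mean(),np.ptp(xs[ys==y])) if xs.mean()>245 and xs.mean()<285 else 0
go([0.4605,-.2167,.187])
```

```text
[257.7207 184.1694]
[259.2956 136.9988]
[258.3959 163.3951]
[257.5704 190.4203]
0.89 2331 316 441 149 193
0.75 1883 139 230 159 255
0.55 1848 250 269 84 194
84 258.5 3
94 259.0 12
104 259.0 12
114 259.5 13
124 259.0 14
134 260.0 18
144 260.0 18
154 260.0 18
164 260.0 18
174 260.0 18
184 260.0 18
t 3.2 pos [ 0.4543 -0.2178  0.3003] axes x [ 0.0001 -0.     -1.    ] y [0.94   0.3412 0.0001] z [ 0.3412 -0.94    0.    ] F [ 0.2598 -1.2365 -0.0626] g 1.002572027039092
shift (tool, units of 10cm) [1.1334 0.0616 0.0104]
```

```bash
python3 -m creep '[[[0.3,0.04,0.03],0],[[0.4,0,0],0],[[0.3,0,0],0],[[0.13,0,0],0],[[0,0,0],0]]' 1
python3 - <<'E'
from h import *
c=cam('wrist','w2.png'); b=cam('scene','s2.png')
im=np.hstack([cv2.resize(c['color'][40:300,130:390],(400,400)),cv2.resize(b['color'][90:220,170:300],(400,400),interpolation=2)])
cv2.imwrite('pics/v2.png',im)
E
```

```text
time: 3.82
tool_pos: [0.459, -0.2191, 0.187]
ee_rot: [0.406, 0.58, -0.406, 0.579]
wrist_force: [0.1, -0.0, 0.4]
grip_width: 1.0
```

View pics/v2.png

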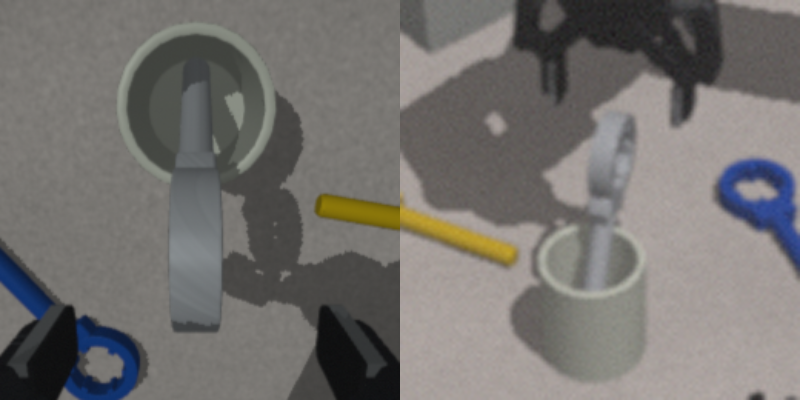

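```bash
python3 -m creep '[[[0,0,0],0],[[0,0,0],0],[[0,0,0],0],[[0,0,0],0],[[0,0,0],0],[[0,0,0],0]]' 0
python3 - <<'E'
from h import *
c=cam('wrist','w3.png'); b=cam('scene','s3.png')
print(proj(c,env.get_state()['tool_pos']))
im=np.hstack([cv2.resize(c['color'][40:300,130:390],(400,400)),cv2.resize(b['color'][90:220,170:300],(400,400),interpolation=2)])
cv2.imwrite('pics/v3.png',im); go([.459,-.219,.2])
E
```

```text
time: 4.68
tool_pos: [0.4592, -0.2193, 0.1875]
ee_rot: [0.406, 0.579, -0.406, 0.579]
wrist_force: [-1.0, -0.3, 3.3]
grip_width: 0.191
[255.9233 261.1278]
t 4.775 pos [ 0.4592 -0.2192  0.1875] axes x [ 0.     -0.0002 -1.    ] y [ 0.9398  0.3418 -0.    ] z [ 0.3418 -0.9398  0.0002] F [-1.4858 -0.7694  4.6356] g 0.18939888441450675
shift (tool, units of 10cm) [-0.1253 -0.001  -0.0028]
```

View pics/v3.png

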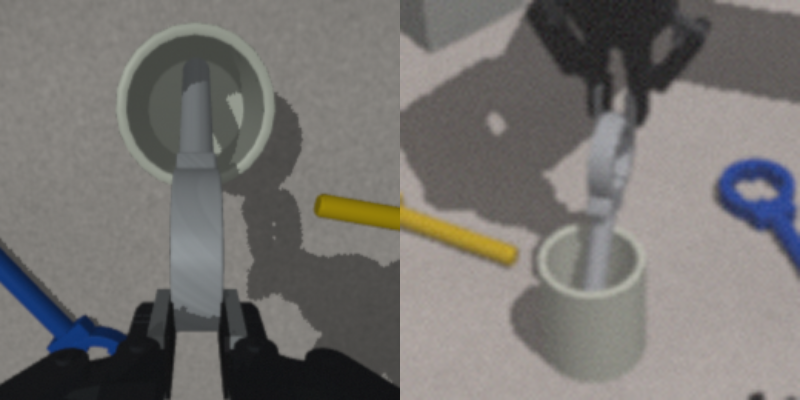

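```bash
python3 -m creep '[[[-0.04,0.04,0],0],[[-0.04,0.05,0],0],[[-0.04,0.06,0],0],[[-0.04,0.07,0],0],[[0,0,0],0]]' 0
python3 - <<'E'
from h import *
cs={n:cam(n,n+'4.png') for n in('wrist','scene','top')}
b=cs['scene']
for t in('spanner','spanner_hoop','jar'):
  for n in cs:
    print(t,n,[(np.array(d['centre']).round(3).tolist(),round(d['p'],2)) for d in landmark_of(n,t) if .4<d['centre'][0]<.6 and -.3<d['centre'][1]<-.15])
c=cs['wrist']
im=np.hstack([cv2.resize(c['color'][40:300,130:390],(400,400)),cv2.resize(b['color'][90:220,170:300],(400,400),interpolation=2)])
cv2.imwrite('pics/v4.png',im); go([.459,-.219,.2])
E
```

```text
time: 5.4
tool_pos: [0.4804, -0.2114, 0.2036]
ee_rot: [0.406, 0.579, -0.405, 0.579]
wrist_force: [-2.2, -0.8, -1.4]
grip_width: 0.19
spanner wrist [([0.514, -0.2, 0.122], 0.55)]
spanner scene [([0.507, -0.201, 0.123], 0.84)]
spanner top [([0.507, -0.202, 0.124], 0.4)]
spanner_hoop wrist []
spanner_hoop scene [([0.489, -0.209, 0.163], 0.61)]
spanner_hoop top []
jar wrist [([0.528, -0.194, -0.0], 0.61)]
jar scene [([0.528, -0.194, 0.004], 0.59)]
jar top [([0.527, -0.193, -0.001], 0.81)]
t 6.0 pos [ 0.4798 -0.2116  0.2033] axes x [-0.0001  0.0001 -1.    ] y [ 0.9398  0.3417 -0.0001] z [ 0.3417 -0.9398 -0.0001] F [-1.4965 -0.5259 -1.745 ] g 0.18870223167180672
shift (tool, units of 10cm) [ 0.0329 -0.2207 -0.0017]
```

View pics/v4.png

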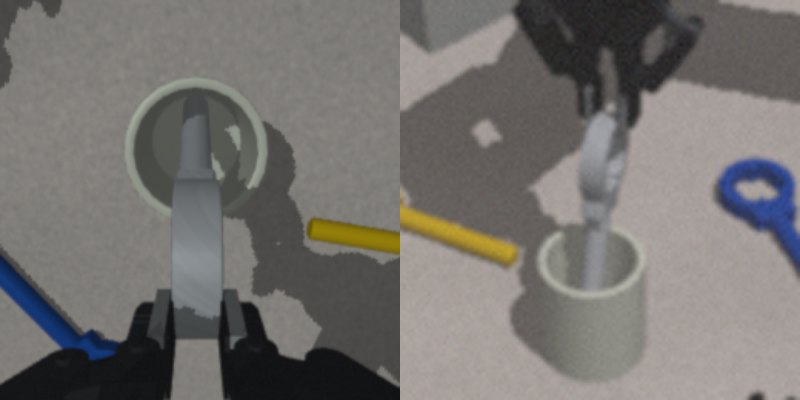

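```bash
python3 -m creep '[[[-0.04,0.08,0],0],[[-0.03,0.08,0],0],[[-0.03,0.09,0],0],[[-0.02,0.09,0],0],[[-0.02,0.10,0],0],[[0,0,0],0]]' 0
cat > look.py <<'E'
from h import *
import sys
k=sys.argv[1]; box=[int(a) for a in sys.argv[2:6]]
cs={n:cam(n,n+k+'.png') for n in('wrist','scene','top')}
b=cs['scene']
for t in('spanner','spanner_hoop','spanner_tip','jar'):
  for n in cs:
    print(t,n,[(np.array(d['centre']).round(3).tolist(),round(d['p'],2)) for d in landmark_of(n,t) if d['centre'][0]>.42 and d['centre'][1]>-.28])
x,y,w,h=box
im=np.hstack([cv2.resize(cs['wrist']['color'][40:300,130:390],(400,400)),cv2.resize(b['color'][y:y+h,x:x+w],(400,400),interpolation=2)])
cv2.imwrite('pics/v%s.png'%k,im); go([.538,.035,.25])
E
python3 look.py 5 170 90 130 130
```

```text
time: 6.75
tool_pos: [0.5221, -0.1963, 0.2175]
ee_rot: [0.406, 0.579, -0.405, 0.58]
wrist_force: [-1.3, -0.9, -0.7]
grip_width: 0.188
spanner wrist [([0.538, -0.19, 0.13], 0.8), ([0.729, -0.236, 0.0], 0.73)]
spanner scene [([0.532, -0.193, 0.132], 0.71)]
spanner top []
spanner_hoop wrist []
spanner_hoop scene [([0.52, -0.194, 0.173], 0.57)]
spanner_hoop top []
spanner_tip wrist [([0.553, -0.184, 0.014], 0.94)]
spanner_tip scene []
spanner_tip top [([0.536, 0.036, 0.138], 0.43)]
jar wrist [([0.529, -0.195, -0.004], 0.62), ([0.727, -0.235, 0.002], 0.26)]
jar scene [([0.526, -0.194, 0.001], 0.69)]
jar top []
t 7.5 pos [ 0.5212 -0.1966  0.2173] axes x [ 0.  0. -1.] y [0.9398 0.3417 0.    ] z [ 0.3417 -0.9398 -0.    ] F [-1.5896  0.2007 -1.5387] g 0.1908810877220848
shift (tool, units of 10cm) [-0.3269  0.9491 -2.1191]
```

```bash
python3 -m creep '[[[-0.015,0.1,0],0],[[-0.01,0.1,0],0],[[-0.005,0.1,0],0],[[0,0.02,0],0],[[0,0,0],0]]' 0
python3 look.py 6 170 90 130 130
```

```text
time: 8.12
tool_pos: [0.5515, -0.1854, 0.2201]
ee_rot: [0.406, 0.579, -0.406, 0.579]
wrist_force: [-2.4, -1.5, -1.2]
grip_width: 0.19
spanner wrist [([0.551, -0.186, 0.134], 0.69)]
spanner scene [([0.548, -0.184, 0.132], 0.82)]
spanner top []
spanner_hoop wrist []
spanner_hoop scene [([0.544, -0.186, 0.174], 0.92)]
spanner_hoop top []
spanner_tip wrist []
spanner_tip scene [([0.528, -0.194, 0.002], 0.66)]
spanner_tip top []
jar wrist [([0.53, -0.196, -0.001], 0.79)]
jar scene [([0.524, -0.191, 0.003], 0.77)]
jar top []
t 8.875 pos [ 0.5513 -0.1857  0.2203] axes x [ 0. -0. -1.] y [0.9398 0.3417 0.    ] z [ 0.3417 -0.9398  0.    ] F [-1.2848 -0.3187 -1.3017] g 0.18781543548543972
shift (tool, units of 10cm) [-0.2967  0.6291 -2.1193]
```

View pics/v6.png

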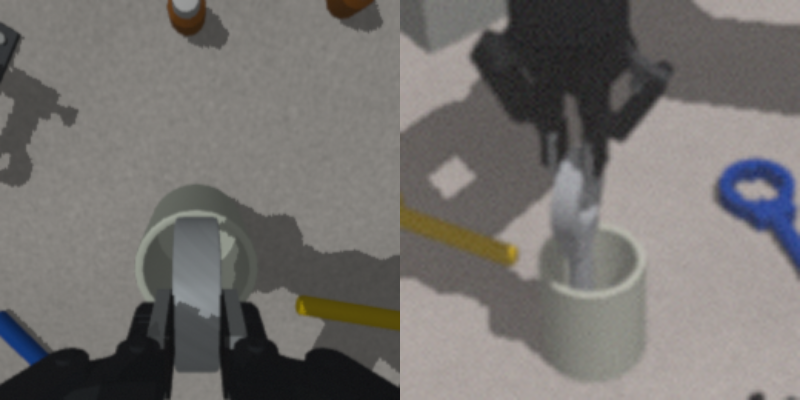

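```bash
python3 -m creep '[[[-0.1,-0.05,0],0],[[-0.2,0,0],0],[[-0.3,0,0],0],[[-0.4,0,0],0],[[-0.4,0,0],0],[[-0.2,0,0],0],[[0,0,0],0]]' 0
python3 look.py 7 170 50 160 160
```

```text
time: 9.75
tool_pos: [0.5475, -0.1877, 0.3829]
ee_rot: [0.406, 0.577, -0.405, 0.581]
wrist_force: [-0.4, 0.1, -2.4]
grip_width: 0.189
spanner wrist [([0.551, -0.181, 0.295], 0.96), ([0.682, -0.127, 0.0], 0.48)]
spanner scene [([0.548, -0.188, 0.294], 0.77)]
spanner top []
spanner_hoop wrist []
spanner_hoop scene [([0.54, -0.189, 0.334], 0.69)]
spanner_hoop top []
spanner_tip wrist [([0.555, -0.186, 0.178], 0.62), ([0.551, -0.186, 0.297], 0.28)]
spanner_tip scene [([0.548, -0.186, 0.177], 0.91)]
spanner_tip top []
jar wrist [([0.529, -0.191, -0.002], 0.94)]
jar scene [([0.529, -0.192, 0.002], 0.55), ([0.548, 0.034, 0.128], 0.16)]
jar top [([0.54, 0.034, -0.0], 0.61), ([0.527, 0.216, 0.004], 0.57)]
t 10.5 pos [ 0.5466 -0.1873  0.3803] axes x [-0.  0. -1.] y [ 0.9398  0.3418 -0.    ] z [ 0.3418 -0.9398 -0.    ] F [-0.3112  0.1115 -1.9059] g 0.18947282452040137
shift (tool, units of 10cm) [ 1.3028  0.6789 -2.119 ]
```

View pics/v7.png

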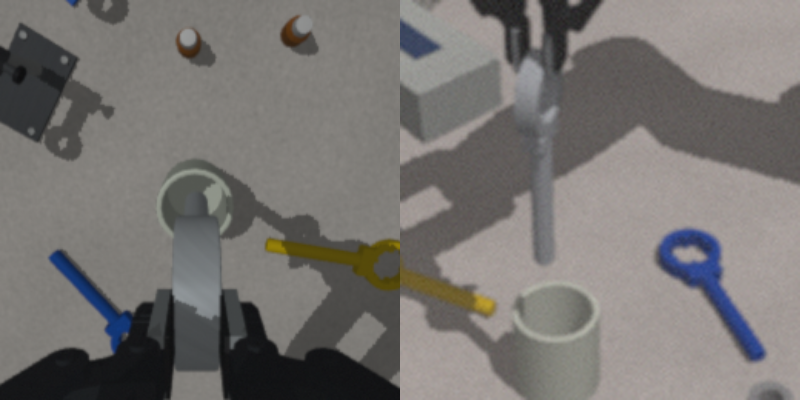

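```bash
python3 -m creep '[[[0,0.1,-0.35],0],[[0,0.13,-0.45],0],[[0,0.14,-0.45],0],[[0,0.14,-0.45],0],[[0,0.13,-0.42],0],[[0,0,0],0],[[0,0,0],0]]' 0
python3 - <<'E'
from h import *
cs={n:cam(n,n+'8.png') for n in('wrist','scene','top')}
for t in('spanner','spanner_hoop','spanner_tip','holder_mouth','holder_spring'):
  for n in cs:
    print(t,n,[(np.array(d['centre']).round(3).tolist(),round(d['p'],2),proj(cs[n],d['centre']).round(1).tolist()) for d in landmark_of(n,t) if abs(d['centre'][0]-.54)<.05 and abs(d['centre'][1]-.035)<.05])
x,y=250,100
im=np.hstack([cv2.resize(cs['wrist']['color'][150:300,190:340],(400,400),interpolation=2),cv2.resize(cs['scene']['color'][y:y+150,x:x+150],(400,400),interpolation=2)])
cv2.imwrite('pics/v8.png',im); go([.538,.035,.25])
E
```

```text
time: 11.38
tool_pos: [0.5343, 0.0336, 0.3804]
ee_rot: [0.405, 0.579, -0.406, 0.579]
wrist_force: [0.3, -0.1, -1.6]
grip_width: 0.19
spanner wrist [([0.541, 0.038, 0.294], 0.66, [253.8, 195.8]), ([0.54, 0.035, 0.14], 0.44, [257.3, 163.2])]
spanner scene [([0.534, 0.034, 0.294], 0.67, [327.8, 147.4])]
spanner top []
spanner_hoop wrist []
spanner_hoop scene [([0.526, 0.031, 0.337], 0.58, [331.8, 125.5])]
spanner_hoop top [([0.542, 0.037, 0.001], 0.61, [200.6, 186.8])]
spanner_tip wrist [([0.539, 0.036, 0.172], 0.65, [256.8, 168.2])]
spanner_tip scene [([0.535, 0.034, 0.174], 0.85, [320.2, 194.4])]
spanner_tip top []
holder_mouth wrist [([0.541, 0.038, 0.139], 0.88, [255.8, 161.9]), ([0.538, 0.034, 0.293], 0.41, [257.7, 199.3])]
holder_mouth scene [([0.541, 0.035, 0.141], 0.79, [317.3, 207.7])]
holder_mouth top [([0.538, 0.036, 0.138], 0.63, [194.0, 177.8])]
holder_spring wrist [([0.548, 0.036, 0.124], 0.88, [258.4, 155.1])]
holder_spring scene [([0.548, 0.035, 0.127], 0.81, [314.9, 214.2])]
holder_spring top [([0.549, 0.032, 0.126], 0.45, [196.6, 173.4])]
t 12.275 pos [0.5343 0.0338 0.3803] axes x [-0.0001 -0.     -1.    ] y [ 0.9398  0.3418 -0.0001] z [ 0.3418 -0.9398 -0.    ] F [-0.0042 -0.2097 -1.2804] g 0.1873676343650336
shift (tool, units of 10cm) [1.3031 0.0392 0.0014]
```

View pics/v8.png

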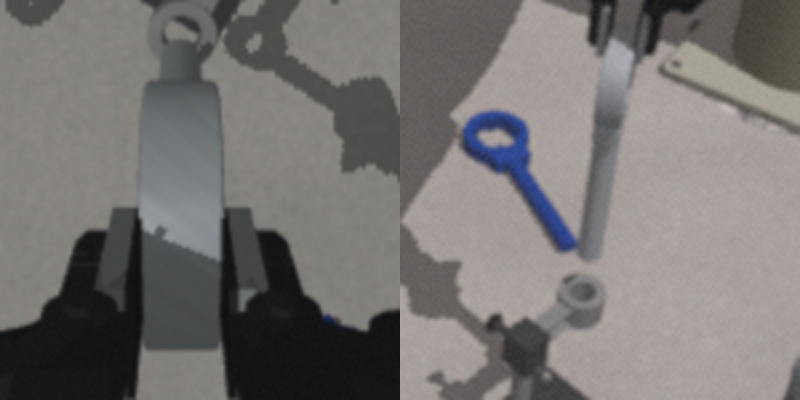

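```bash
python3 -m creep '[[[0.1,0.03,0],0],[[0.12,0,0],0],[[0,0,0],0],[[0,0,0],0]]' 0
cat > rel.py <<'E'
from h import *
acc={}
for i in range(5):
  for n in('wrist','scene'):
    c=cam(n,n+'9.png')
    for t in('spanner','spanner_tip','spanner_hoop','holder_mouth'):
      L=[d for d in landmark_of(n,t) if abs(d['centre'][0]-.54)<.04 and abs(d['centre'][1]-.035)<.04 and (t!='holder_mouth' or abs(d['centre'][2]-.14)<.012) and (t!='spanner' or d['centre'][2]>.2) and (t!='spanner_hoop' or d['centre'][2]>.25)]
      if L: acc.setdefault((t,n),[]).append(L[0]['centre'])
for k,v in acc.items(): print(k,len(v),np.median(v,0),np.std(v,0))
c=cam('scene')
for d in cut_out('scene','spanner'):
    ys,xs=np.nonzero(d['region'])
    if abs(xs.mean()-325)<15 and ys.mean()<215:
        print(d['p'],xs.min(),xs.max(),ys.min(),ys.max())
        yy=np.arange(ys.min()+4,ys.max()-3); mid=np.array([xs[ys==y].mean() for y in yy]); w=np.array([np.ptp(xs[ys==y])+1 for y in yy])
        k=yy>yy.max()-38; p=np.polyfit(yy[k],mid[k],1); print('slope',p,'w',w[k][::4])
        s=env.get_state(); M=R.from_quat(s['ee_rot']).as_matrix()
        tip=s['tool_pos']+[0,0,-.207]
        for deg in(-6,-3,0,3,6):
            a=M[:,0]*np.cos(np.radians(deg))+M[:,1]*np.sin(np.radians(deg))
            P=[proj(c,tip-a*l) for l in(0,.1)]; print(deg,(P[1]-P[0])[0]/(P[1]-P[0])[1])
        break
cv2.imwrite('pics/r.png',np.hstack([cv2.resize(cv2.imread('pics/wrist9.png')[150:250,205:305],(400,400),interpolation=2),cv2.resize(cv2.imread('pics/scene9.png')[140:240,270:370],(400,400),interpolation=2)]))
go([.538,.035,.25])
E
python3 rel.py
```

```text
time: 12.78
tool_pos: [0.5371, 0.0348, 0.3582]
ee_rot: [0.406, 0.579, -0.406, 0.579]
wrist_force: [0.5, 0.1, -1.8]
grip_width: 0.187
('spanner', 'wrist') 5 [0.541  0.0376 0.2697] [0.0007 0.0009 0.0017]
('spanner_tip', 'wrist') 5 [0.5429 0.0351 0.1542] [0.0007 0.0014 0.001 ]
('holder_mouth', 'wrist') 5 [0.5416 0.0351 0.1412] [0.0013 0.0014 0.0015]
('spanner', 'scene') 5 [0.5368 0.0347 0.2714] [0.0016 0.0012 0.0018]
('spanner_tip', 'scene') 4 [0.5394 0.0376 0.1534] [0.0021 0.0013 0.001 ]
('holder_mouth', 'scene') 5 [0.5408 0.0335 0.1391] [0.001  0.0007 0.0007]
('spanner_hoop', 'scene') 4 [0.5313 0.033  0.3138] [0.001  0.0008 0.0006]
0.64 316 337 121 207
slope [ -0.1575 351.7846] w [12 11 11 11 10 10 10  9 10  9]
-6 -0.14917775365128652
-3 -0.15567606399775116
0 -0.161419885383758
3 -0.16656002180537033
6 -0.17121110098747713
t 15.375 pos [0.5371 0.0348 0.3583] axes x [ 0. -0. -1.] y [0.9398 0.3417 0.    ] z [ 0.3417 -0.9398  0.    ] F [-0.1249  0.302  -2.0723] g 0.18624588873397466
shift (tool, units of 10cm) [1.0832 0.0088 0.0007]
```

View pics/r.png

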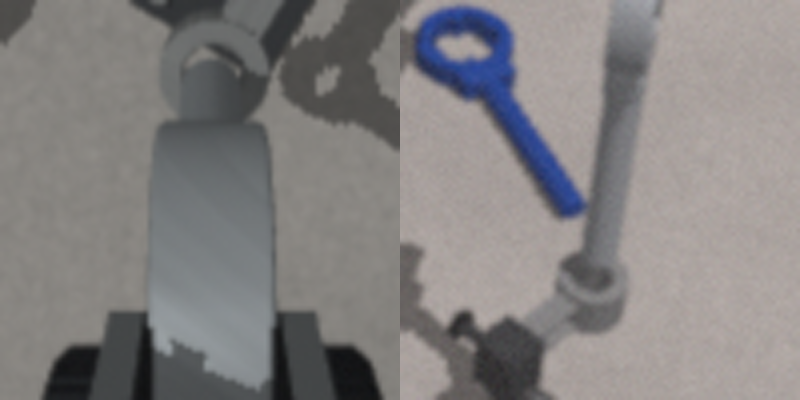

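Run:
```python
from h import *
c=cam('wrist'); s=env.get_state(); M=R.from_quat(s['ee_rot']).as_matrix(); T=s['tool_pos']; Y=M[:,1];Z=M[:,2]
print('eye rel tool',M.T@(c['eye']-T), 'fwd',M.T@rot(c['attitude'])[:,2])
a=np.linspace(0,2*np.pi,200)
def circ(dy,dz,z,r):
    P=np.array([T+Y*(dy+r*np.sin(t))+Z*(dz+r*np.cos(t))+[0,0,z-T[2]] for t in a]); q=np.array([proj(c,p) for p in P]); return q[:,0].min(),q[:,0].max(),q[:,1].min()
print('obs ring 245.3 272.5 155; obs tip 250.8 264.5 164; shoulder/hoop edge row 181, head cols 242.5-272.5')
for dy in(0,.003,.006): print('ring',dy,np.array(circ(dy,0,.14,.018)),'tip',np.array(circ(dy,0,.156,.009)),np.array(circ(dy,0,.1535,.0075)))
# head edge for tilt (deg) : hoop rim + block corners, pivot at arc mid
for deg in(-2,0,2,4,6):
    t=np.radians(deg); ax=-M[:,0]*np.cos(t)-Y*np.sin(t); X=Y*np.cos(t)-M[:,0]*np.sin(t)
    O=T-[0,0,.0868]+Y*np.tan(t)*.07 # origin height .2715
    pts=[O+ax*.042+.033*(X*np.cos(b)+ax*np.sin(b))+Z*w for b in a for w in(-.009,.009)]+[O+X*.019+ax*h for h in(0,.014)]
    tip=O-ax*.12
    q=np.array([proj(c,p) for p in pts]); tq=np.array([proj(c,tip+X*.009*np.sin(b)+Z*.009*np.cos(b)+ax*.0025) for b in a])
    print(deg,'head top row',q[:,1].min(),'block',q[-2:,1],'tip row',tq[:,1].min())
```

```text
eye rel tool [-0.1199  0.0732  0.0008] fwd [ 0.957  -0.29    0.0004]
obs ring 245.3 272.5 155; obs tip 250.8 264.5 164; shoulder/hoop edge row 181, head cols 242.5-272.5
ring 0 [243.0585 270.8235 156.7161] tip [249.6494 264.176  166.1194] [250.9085 262.9266 166.9158]
ring 0.003 [243.0238 270.8591 154.3711] tip [249.6305 264.1956 163.7081] [250.893  262.9428 164.5274]
ring 0.006 [242.9889 270.8948 152.014 ] tip [249.6115 264.2153 161.2839] [250.8775 262.959  162.1263]
-2 head top row 177.54410646519187 block [184.8273 189.0776] tip row 170.95540629656855
0 head top row 176.12013346880673 block [182.0922 186.8149] tip row 165.80388212582545
2 head top row 174.67238733179676 block [179.3505 184.5484] tip row 160.6145432891954
4 head top row 173.19046160738006 block [176.5948 182.2701] tip row 155.379308078424
6 head top row 171.66378294556577 block [173.8173 179.9715] tip row 150.08967212289255
```

```bash
python3 -m creep '[[[0,-0.003,0.016],0],[[0.05,0,0],0],[[0.06,0,0],0],[[0.05,0,0],0],[[0,0,0],0]]' 0; python3 -m creep '[[[0.015,0,0],0],[[0.015,0,0],0],[[0,0,0],0]]' 0
```

```text
time: 16.05
tool_pos: [0.5371, 0.0332, 0.3417]
ee_rot: [0.405, 0.58, -0.406, 0.579]
wrist_force: [0.1, 0.1, -0.9]
grip_width: 0.19
time: 16.42
tool_pos: [0.5374, 0.0332, 0.3393]
ee_rot: [0.406, 0.579, -0.406, 0.579]
wrist_force: [0.1, -0.1, -1.2]
grip_width: 0.19
```

```bash
python3 -m creep '[[[0.015,0,0],0],[[0.015,0,0],0],[[0,0,0],0]]' 0
python3 - <<'E'
from h import *
c=cam('wrist','w10.png'); b=cam('scene','s10.png')
for t in('spanner_tip','holder_mouth','spanner','spanner_hoop'):
  for n in('wrist','scene'): print(t,n,[(np.array(d['centre']).round(3).tolist(),round(d['p'],2)) for d in landmark_of(n,t) if abs(d['centre'][0]-.54)<.05 and abs(d['centre'][1]-.035)<.05])
cv2.imwrite('pics/v10.png',np.hstack([cv2.resize(c['color'][150:250,205:305],(400,400),interpolation=2),cv2.resize(b['color'][140:240,270:370],(400,400),interpolation=2)]))
go([.5391,.0355,.339])
E
```

```text
time: 16.8
tool_pos: [0.5373, 0.0332, 0.3362]
ee_rot: [0.406, 0.579, -0.406, 0.579]
wrist_force: [0.4, 0.8, -1.7]
grip_width: 0.19
spanner_tip wrist [([0.544, 0.033, 0.133], 0.77)]
spanner_tip scene [([0.542, 0.034, 0.13], 0.91)]
holder_mouth wrist [([0.539, 0.036, 0.142], 0.65)]
holder_mouth scene [([0.534, 0.034, 0.139], 0.6)]
spanner wrist [([0.538, 0.034, 0.248], 0.87)]
spanner scene [([0.535, 0.033, 0.248], 0.96)]
spanner_hoop wrist []
spanner_hoop scene [([0.531, 0.032, 0.291], 0.97)]
t 17.3 pos [0.5374 0.0332 0.3364] axes x [ 0.0001  0.     -1.    ] y [0.9398 0.3417 0.0001] z [ 0.3417 -0.9398 -0.    ] F [-0.5401  0.4276 -1.3132] g 0.18653685025624353
shift (tool, units of 10cm) [-0.0264  0.024  -0.0161]
```

View pics/v10.png

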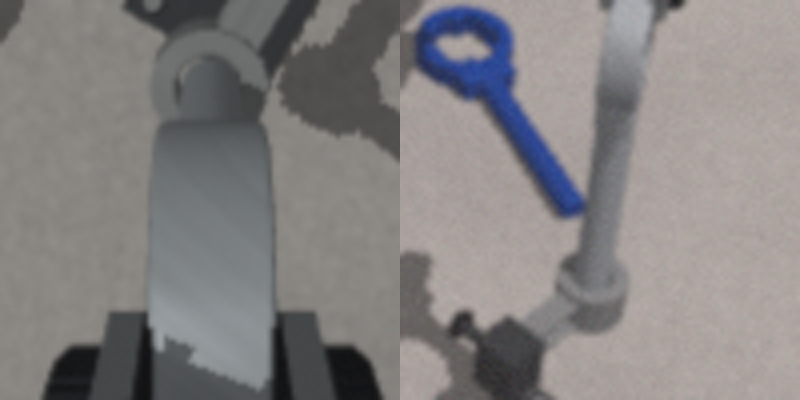

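```bash
python3 -m creep '[[[0,0.02,-0.005],0],[[0,0.02,0],0],[[0,0.02,0],0],[[0,0.02,0],0],[[0,0,0],0],[[0,0,0],0]]' 0
python3 - <<'E'
from h import *
acc={}
for i in range(3):
  for n in('wrist','scene'):
    c=cam(n,n+'11.png')
    for t in('spanner_tip','holder_mouth','spanner','spanner_hoop'):
      for d in landmark_of(n,t)[:1]:
        if abs(d['centre'][0]-.54)<.05: acc.setdefault((t,n),[]).append(d['centre'])
for k,v in acc.items(): print(k,len(v),np.median(v,0))
go([.5391,.0355,.339]); print(env.get_state()['ft_torque'])
E
```

```text
time: 18.05
tool_pos: [0.5444, 0.0363, 0.3361]
ee_rot: [0.405, 0.579, -0.406, 0.579]
wrist_force: [-2.8, -0.8, -1.6]
grip_width: 0.19
('spanner_tip', 'wrist') 3 [ 0.4988 -0.3018  0.0077]
('spanner', 'wrist') 3 [0.5417 0.0363 0.2477]
('spanner_hoop', 'wrist') 2 [ 0.5261 -0.4628  0.009 ]
('spanner_tip', 'scene') 2 [0.5392 0.0364 0.2106]
('spanner', 'scene') 3 [0.5428 0.0345 0.2499]
('spanner_hoop', 'scene') 3 [ 0.5257 -0.4595  0.006 ]
('holder_mouth', 'wrist') 1 [0.5392 0.0341 0.1415]
('holder_mouth', 'scene') 2 [0.5387 0.0338 0.1386]
t 19.55 pos [0.5448 0.0364 0.3363] axes x [ 0. -0. -1.] y [0.9398 0.3417 0.    ] z [ 0.3417 -0.9398  0.    ] F [-2.1561 -0.8905 -1.5749] g 0.1907872138429061
shift (tool, units of 10cm) [-0.0268 -0.056  -0.0113]
[-0.2665  0.8663 -0.0341]
```

```bash
for i in 1 2 3; do case $i in 1) python3 -m creep '[[[0.015,0,0],0],[[0.015,0,0],0],[[0,0,0],0]]' 0;; 2) python3 -m creep '[[[0.015,0,0],0],[[0.015,0,0],0],[[0,0,0],0]]' 0;; 3) python3 -m creep '[[[0.01,0,0],0],[[0.01,0,0],0],[[0,0,0],0]]' 0;; esac; done | grep -v -e rot -e width
```

```text
time: 19.92
tool_pos: [0.5448, 0.0364, 0.3334]
wrist_force: [-2.5, -0.8, 1.3]
time: 20.3
tool_pos: [0.5447, 0.0364, 0.3303]
wrist_force: [-2.5, -0.1, 2.4]
time: 20.68
tool_pos: [0.5448, 0.0364, 0.3284]
wrist_force: [-3.9, -0.6, 4.4]
```

```bash
for i in 1 2; do python3 -m creep '[[[0.01,0,0],0],[[0.01,0,0],0],[[0,0,0],0]]' 0; done | grep -v -e rot -e width
```

```text
time: 21.05
tool_pos: [0.5449, 0.0363, 0.3264]
wrist_force: [-2.8, -0.6, 3.7]
time: 21.42
tool_pos: [0.5448, 0.0363, 0.3243]
wrist_force: [-1.2, -0.3, 4.7]
```

```bash
python3 -m creep '[[[0.02,0,0],0],[[0.02,0,0],0],[[0.02,0,0],0],[[0.02,0,0],0],[[0,0,0],0]]' 0 | grep -v -e rot -e width;  python3 -m creep '[[[0.03,0,0],0],[[0.03,0,0],0],[[0.03,0,0],0],[[0,0,0],0]]' 0; python3 -c "
from h import *
print(env.get_state()['ft_torque'])"
```

```text
time: 22.05
tool_pos: [0.5446, 0.0364, 0.316]
wrist_force: [-2.8, -0.9, 3.9]
time: 22.55
tool_pos: [0.5445, 0.0364, 0.3069]
ee_rot: [0.406, 0.579, -0.406, 0.579]
wrist_force: [-2.0, -0.6, 3.4]
grip_width: 0.192
[-0.2579  0.917   0.0419]
```

```bash
python3 -m creep '[[[0.03,0,0],0],[[0.03,0,0],0],[[0.03,0,0],0],[[0.03,0,0],0],[[0.03,0,0],0],[[0.03,0,0],0],[[0,0,0],0]]' 0;  python3 - <<'E'
from h import *
acc={}
for i in range(2):
  for n in('wrist','scene'):
    c=cam(n,n+'12.png')
    for t in('holder_mouth','spanner','spanner_hoop'):
      for d in landmark_of(n,t):
        if abs(d['centre'][0]-.54)<.05 and abs(d['centre'][1]-.03)<.05: acc.setdefault((t,n),[]).append(d['centre'])
for k,v in acc.items(): print(k,np.array(v).round(3).tolist())
E
```

```text
time: 23.42
tool_pos: [0.5445, 0.0363, 0.2889]
ee_rot: [0.406, 0.579, -0.406, 0.579]
wrist_force: [-2.2, -1.2, 2.2]
grip_width: 0.188
('holder_mouth', 'wrist') [[0.541, 0.033, 0.138], [0.541, 0.038, 0.141], [0.55, 0.037, 0.122]]
('spanner', 'wrist') [[0.544, 0.036, 0.201], [0.544, 0.037, 0.199]]
('holder_mouth', 'scene') [[0.537, 0.031, 0.135], [0.54, 0.032, 0.133]]
('spanner', 'scene') [[0.542, 0.033, 0.203], [0.539, 0.034, 0.082]]
('spanner_hoop', 'scene') [[0.539, 0.037, 0.244], [0.536, 0.034, 0.245]]
```

```bash
python3 -m creep '[[[0.03,-0.01,0],0],[[0.03,-0.01,0],0],[[0.03,-0.01,0],0],[[0.03,0,0],0],[[0.03,0,0],0],[[0.03,0,0],0],[[0,0,0],0]]' 0;  python3 -m creep '[[[0.03,0,0],0],[[0.03,0,0],0],[[0.03,0,0],0],[[0.03,0,0],0],[[0,0,0],0]]' 0; python3 -c "
from h import *
print(env.get_state()['ft_torque'])
for n in('wrist','scene'):
    cam(n,n+'13.png')
    for t in('holder_mouth','spanner','spanner_hoop'):
      print(t,n,[np.array(d['centre']).round(3).tolist() for d in landmark_of(n,t) if abs(d['centre'][0]-.54)<.05 and abs(d['centre'][1]-.03)<.05])
"
```

```text
time: 25.1
tool_pos: [0.5419, 0.0354, 0.271]
ee_rot: [0.406, 0.579, -0.406, 0.579]
wrist_force: [-0.9, 0.2, 3.9]
grip_width: 0.187
time: 25.72
tool_pos: [0.5418, 0.0354, 0.259]
ee_rot: [0.406, 0.579, -0.406, 0.579]
wrist_force: [-1.4, 0.9, 2.7]
grip_width: 0.191
[ 0.0776  0.3938 -0.0164]
holder_mouth wrist [[0.542, 0.035, 0.139]]
spanner wrist [[0.542, 0.039, 0.172]]
spanner_hoop wrist []
holder_mouth scene [[0.544, 0.032, 0.134]]
spanner scene [[0.539, 0.035, 0.171]]
spanner_hoop scene [[0.541, 0.032, 0.132]]
```

```bash
python3 -m creep '[[[0.03,0,0],0],[[0.03,0,0],0],[[0.03,0,0],0],[[0.03,0,0],0],[[0.03,0,0],0],[[0.03,0,0],0],[[0.03,0,0],0],[[0.03,0,0],0],[[0,0,0],0]]' 0 | grep -v rot;  for i in 1 2; do python3 -m creep '[[[0.015,0,0],0],[[0.015,0,0],0],[[0,0,0],0]]' 0; done| grep -v rot
```

```text
time: 27.25
tool_pos: [0.5418, 0.0354, 0.235]
wrist_force: [-2.3, 0.8, 3.8]
grip_width: 0.185
time: 27.62
tool_pos: [0.5419, 0.0354, 0.2322]
wrist_force: [-2.2, 0.4, 4.3]
grip_width: 0.193
time: 28.0
tool_pos: [0.5418, 0.0354, 0.2292]
wrist_force: [-3.0, 1.0, 4.5]
grip_width: 0.184
```

```bash
for i in 1 2; do python3 -m creep '[[[0.01,0,0],0],[[0.01,0,0],0],[[0,0,0],0]]' 0; done| grep -v rot
```

```text
time: 28.38
tool_pos: [0.5418, 0.0353, 0.2272]
wrist_force: [-2.7, 0.7, 4.4]
grip_width: 0.189
time: 28.75
tool_pos: [0.5419, 0.0354, 0.2252]
wrist_force: [-2.7, 0.9, 4.0]
grip_width: 0.192
```

```bash
python3 -m creep '[[[0.01,0,0],0],[[0,0,0],0],[[0,0,0],0]]' 0| grep -v rot; python3 -c "
from h import *
print(env.get_state()['ft_torque'])
for n in('wrist','scene')*2:
    cam(n,n+'14.png')
    for t in('holder_mouth','spanner','spanner_hoop'):
      print(t,n,[np.array(d['centre']).round(3).tolist() for d in landmark_of(n,t) if abs(d['centre'][0]-.54)<.05 and abs(d['centre'][1]-.03)<.05], env.get_state()['wrist_force'])
"
```

```text
time: 29.12
tool_pos: [0.5418, 0.0354, 0.2242]
wrist_force: [-2.1, 1.0, 2.9]
grip_width: 0.186
[0.1746 0.5784 0.0034]
holder_mouth wrist [] [-2.0202  1.4105  2.7904]
spanner wrist [[0.541, 0.038, 0.133], [0.55, 0.038, 0.122]] [-1.5726  1.3334  3.6153]
spanner_hoop wrist [] [-2.3138  0.2553  3.115 ]
holder_mouth scene [[0.539, 0.034, 0.135]] [-1.9419  0.076   3.2638]
spanner scene [[0.54, 0.035, 0.138]] [-2.1154  1.4158  3.9516]
spanner_hoop scene [[0.533, 0.033, 0.18]] [-2.3159  0.6171  3.2114]
holder_mouth wrist [] [-2.1526  1.1382  3.7621]
spanner wrist [[0.543, 0.036, 0.138], [0.541, 0.034, 0.002]] [-2.0818  0.5076  3.1923]
spanner_hoop wrist [] [-2.0621  0.4425  3.787 ]
holder_mouth scene [[0.54, 0.034, 0.132]] [-2.7149  0.9227  2.9855]
spanner scene [[0.54, 0.035, 0.138], [0.538, 0.035, 0.003]] [-2.3963  0.1889  4.0569]
spanner_hoop scene [[0.536, 0.036, 0.181]] [-2.3482  0.7974  3.6275]
```

```bash
for i in 1 2 3; do python3 -m creep '[[[0.01,0,0],0],[[0,0,0],0],[[0,0,0],0]]' 0| grep -v -e rot -e width; done
```

```text
time: 30.3
tool_pos: [0.5419, 0.0354, 0.2234]
wrist_force: [-2.0, 0.5, 4.1]
time: 30.68
tool_pos: [0.5419, 0.0353, 0.2223]
wrist_force: [-3.1, 1.3, 3.7]
time: 31.05
tool_pos: [0.5419, 0.0354, 0.2213]
wrist_force: [-2.4, 0.5, 4.1]
```

```bash
for i in 1 2 3; do python3 -m creep '[[[0.01,0,0],0],[[0,0,0],0],[[0,0,0],0]]' 0| grep -v -e rot -e width; done
```

```text
time: 31.42
tool_pos: [0.542, 0.0354, 0.2204]
wrist_force: [-1.7, 0.9, 3.7]
time: 31.8
tool_pos: [0.542, 0.0354, 0.2194]
wrist_force: [-1.8, 1.9, 5.2]
time: 32.17
tool_pos: [0.5421, 0.0354, 0.2186]
wrist_force: [-2.9, 1.4, 6.9]
```

```bash
python3 -m creep '[[[0.008,0,0],0],[[0,0,0],0],[[0,0,0],0]]' 0| grep -v -e rot -e width
python3 - <<'E'
from h import *
for i in range(4):
    c=cam('scene','s15.png'); w=cam('wrist','w15.png')
    print([np.array(d['centre']).round(3).tolist() for t in('holder_mouth','spanner','spanner_hoop') for d in landmark_of('scene',t)[:3] if abs(d['centre'][0]-.54)<.05 and abs(d['centre'][1]-.03)<.05],env.get_state()['wrist_force'])
cv2.imwrite('pics/v15.png',np.hstack([cv2.resize(w['color'][140:260,195:315],(400,400),interpolation=2),cv2.resize(c['color'][150:270,260:380],(400,400),interpolation=2)]))
E
```

```text
time: 32.55
tool_pos: [0.5421, 0.0354, 0.2179]
wrist_force: [-1.9, 2.5, 7.7]
[[0.54, 0.032, 0.133], [0.538, 0.031, 0.13], [0.534, 0.033, 0.172]] [-1.7693  1.0205  7.3006]
[[0.538, 0.034, 0.133], [0.539, 0.036, 0.133], [0.532, 0.033, 0.17]] [-2.4951  0.8286  6.8338]
[[0.539, 0.033, 0.134], [0.539, 0.036, 0.129], [0.536, 0.034, 0.176]] [-2.6966  2.3977  8.1061]
[[0.54, 0.033, 0.134], [0.542, 0.034, 0.131], [0.534, 0.031, 0.176]] [-1.5902  2.0403  7.1306]
```

```bash
python3 -m creep '[[[0,0.01,0],0],[[0,0.005,0],0],[[0,0,0],0]]' 0| grep -v -e rot -e width;python3 -m creep '[[[0,0.01,0],0],[[0,0.005,0],0],[[0,0,0],0]]' 0| grep -v -e rot -e width
python3 - <<'E'
from h import *
for i in range(4):
    c=cam('scene','s15.png'); w=cam('wrist','w15.png')
    print([np.array(d['centre']).round(3).tolist() for t in('holder_mouth','spanner','spanner_hoop') for d in landmark_of('scene',t)[:3] if abs(d['centre'][0]-.54)<.05 and abs(d['centre'][1]-.03)<.05],env.get_state()['wrist_force'])
E
```

```text
time: 33.92
tool_pos: [0.5426, 0.0356, 0.2175]
wrist_force: [-5.7, -0.0, 7.3]
time: 34.3
tool_pos: [0.5431, 0.0358, 0.2172]
wrist_force: [-7.2, -1.2, 8.0]
[[0.541, 0.03, 0.133], [0.541, 0.035, 0.13], [0.534, 0.032, 0.172]] [-7.3161 -1.2016  7.5415]
[[0.542, 0.033, 0.13], [0.54, 0.035, 0.129], [0.533, 0.034, 0.172]] [-7.4564 -1.8996  7.8845]
[[0.539, 0.032, 0.134], [0.548, 0.036, 0.121], [0.54, 0.036, 0.132], [0.54, 0.034, 0.169]] [-7.4326 -0.2098  7.7339]
[[0.538, 0.033, 0.133], [0.539, 0.033, 0.133], [0.534, 0.036, 0.172]] [-6.4876 -1.3667  7.5911]
```

```bash
python3 -m creep '[[[0,-0.015,0],0],[[0,-0.015,0],0],[[-0.01,0,0],0],[[-0.01,0,0],0],[[-0.01,0,0],0],[[-0.01,0,0],0],[[0,0,0],0]]' 0| grep -v -e rot -e width; python3 -m creep '[[[0,0,0],0],[[0,0,0],0],[[0,0,0],0],[[0,0,0],0],[[0,0,0],0],[[0,0,0],0]]' 0.7 | grep -v rot
```

```text
time: 36.17
tool_pos: [0.542, 0.0354, 0.2214]
wrist_force: [-0.9, 2.0, 2.3]
time: 36.92
tool_pos: [0.5419, 0.0354, 0.2215]
wrist_force: [0.0, -0.5, 0.5]
grip_width: 0.699
```

Now raise clear and check.

```bash
python3 -m creep '[[[-0.2,0,0],0],[[-0.4,0,0],0],[[-0.4,0,0],0],[[-0.3,-0.2,0],0],[[0,-0.4,0],0],[[0,-0.4,0],0],[[0,0,0],0]]' 0.7| grep -v rot
python3 - <<'E'
from h import *
for i in range(3):
  for n in('scene','top','wrist'):
    c=cam(n,n+'16.png')
    print(n,[(t,np.array(d['centre']).round(3).tolist()) for t in('holder_mouth','spanner','spanner_hoop') for d in landmark_of(n,t)[:4] if abs(d['centre'][0]-.54)<.05 and abs(d['centre'][1]-.03)<.05])
for t in('jar','small_spanner','vial_a'):
  for n in('scene','top'): print(t,n,[(np.array(d['centre']).round(3).tolist(),round(d['p'],2)) for d in landmark_of(n,t)])
f=lambda n,x,y:cv2.resize(cv2.imread('pics/%s16.png'%n)[y:y+140,x:x+140],(400,400),interpolation=2)
cv2.imwrite('pics/v16.png',np.hstack([f('scene',250,130),f('top',130,100)]))
E
```

```text
time: 37.8
tool_pos: [0.4459, 0.0007, 0.3517]
wrist_force: [0.4, -0.0, 0.9]
grip_width: 0.701
scene [('holder_mouth', [0.54, 0.032, 0.138]), ('spanner_hoop', [0.534, 0.033, 0.181]), ('spanner_hoop', [0.537, 0.034, 0.137])]
top []
wrist [('holder_mouth', [0.539, 0.033, 0.138]), ('spanner', [0.544, 0.038, 0.135]), ('spanner_hoop', [0.541, 0.034, 0.184])]
scene [('holder_mouth', [0.541, 0.038, 0.019]), ('holder_mouth', [0.538, 0.034, 0.136]), ('spanner', [0.538, 0.035, 0.138]), ('spanner_hoop', [0.534, 0.034, 0.178])]
top []
wrist [('holder_mouth', [0.54, 0.036, 0.14]), ('spanner', [0.542, 0.038, 0.135]), ('spanner_hoop', [0.544, 0.036, 0.186])]
scene [('holder_mouth', [0.541, 0.034, 0.137]), ('spanner', [0.537, 0.034, 0.135]), ('spanner_hoop', [0.532, 0.033, 0.178]), ('spanner_hoop', [0.538, 0.035, 0.016])]
top []
wrist [('holder_mouth', [0.543, 0.034, 0.139]), ('spanner', [0.541, 0.035, 0.136]), ('spanner_hoop', [0.541, 0.034, 0.181])]
jar scene [([0.53, -0.191, 0.004], 0.6), ([0.547, 0.038, 0.126], 0.32)]
jar top [([0.526, -0.191, -0.003], 0.96), ([0.682, -0.129, -0.0], 0.37)]
small_spanner scene [([0.526, 0.209, 0.143], 0.88)]
small_spanner top [([0.526, -0.192, -0.002], 0.67)]
vial_a scene [([0.734, -0.231, -0.004], 0.77), ([0.682, -0.13, -0.0], 0.51)]
vial_a top [([0.735, -0.239, -0.001], 0.71), ([0.684, -0.131, 0.0], 0.46)]
```

View pics/v16.png

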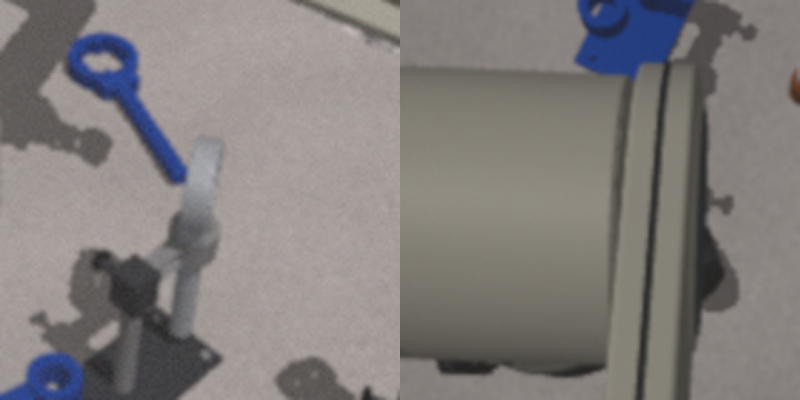

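```bash
python3 -c "
from h import *
print(close_job(), env.get_state()['time'])"
```

```text
the job is handed in; nothing more can be done
the job is handed in; nothing more can be done
```

The spanner is seated in the grey holder's ring and released, and I handed the job in at about 38 s, well inside the 64 s limit. I pinched it by the top of its hoop, straightened it while still in the jar, lifted it out, and pressed its handle down through the ring.

**Insertion:** the push ran at a steady 5–6 N past the spring. It rose to about 9 N when the shoulders touched the ring, so from that force I estimate the ring bent down about 7 mm at most. I eased off before opening the gripper.

**Last checks:**
- **Seating:** the spanner's origin reads (0.540, 0.036, 0.136) against the ring's mouth at (0.540, 0.034, 0.138). The last picture shows no gap under the shoulders.
- **Other things:** the jar, both vials and the small spanner read where they were at the start, within a few mm. After release the small spanner was seen by the scene camera only, because the arm blocked the top view.
- **Robot:** the gripper was clear of everything at hand-in.

**Checks that disagreed:** the scene camera puts the hoop about 5 mm to one side of the spanner's origin, which would mean a slight lean; the wrist camera shows it upright. When I pushed sideways with 7 N it moved only 1 mm, so I took that as camera error.

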